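# Open the draught guard at the soldering place and hold its gate wide

### The job

Open the draught guard on the bench for me: squeeze the two ears of the catch with the round ears fully together first, and only then those of the catch with the flat rectangular ears. Then take the gate by its upright post, swing it towards you past its click and as far as it goes, and finish while still holding it wide open against its closing spring so that I can reach in. Leave the crucible inside, and the white cone and the sharpening stone beside the guard, standing where they are.

Things in the scene. Friction and masses are not known exactly. Their poses are not given: they have to be found in the camera images.
- guard: Low three-walled sheet-metal guard, fixed; base plate x -18 to 175, y -101 to 134 mm, walls 70 mm high, open top, gate of thin rods in front. Origin on the bench under the middle of the gate line; x points into the guard, y left along the closed gate, z up. A fixed lintel over the gate (18 mm wide, top 85 mm up) carries both catches, at y = -50 and 40 mm, in either order.
- round_catch: The catch with ROUND ears: a dark upright cylinder, 25 mm diameter and 46 mm high, fixed on the lintel, with a round steel disc (20 mm diameter, 6 mm thick) on a stem at each side along y. Origin on the lintel top under its middle; axes parallel to those of the guard. Its brass tongue hangs down in front of the gate's top rail and locks it.
- round_ears (a point): Midpoint between the two round ears, 33 mm above the lintel top (118 mm above the bench). The ears stand out along the guard's y; 56 mm over their outer faces, 40 mm when fully squeezed. Their faces span 20 mm along x and z.
- round_squeeze (a joint): Travel of each round ear towards the middle, m: 0 = as found, 0.008 = fully squeezed. Both ears move together (resistance about 6 N); the tongue lifts 2 mm for each mm and clears the gate from about 0.006. Friction keeps it where it is left.
- flat_catch: The catch with FLAT ears: a dark square block 25 x 25 x 42 mm fixed on the lintel, with a rectangular steel paddle (36 mm along x, 22 mm high, 6 mm thick) on a stem at each side along y. Origin on the lintel top under its middle; axes parallel to those of the guard. Its brass tongue locks the gate as well.
- flat_ears (a point): Midpoint between the two flat ears, 33 mm above the lintel top. 56 mm over their outer faces along the guard's y, 40 mm when fully squeezed.
- flat_squeeze (a joint): Travel of each flat ear towards the middle, m: 0 as found, 0.008 fully squeezed; behaves as the round one. It must not be squeezed before the round one.
- gate (a joint): Opening angle, rad: 0 closed, 1.45 at its stop, wide open. Turns about the upright pin at its left end, clockwise from above, the free right end coming towards the robot; leaf 170 mm long, 13 to 71 mm above the bench. A spring pulls it shut throughout (1 to 3 N at the post); at about 0.5 to 0.9 rad its heel rides over a sprung ball (the click, a few N more).
- gate_hinge (a point): Point on the gate's vertical hinge pin, 115 mm above the bench; fixed.
- gate_post: Upright round wooden post, 16 mm diameter (19 mm brass cap), that stands 48 mm in front of the gate on a short arm and moves with it; from 38 to 140 mm above the bench, 105 mm along the gate from the hinge. Origin on its axis at bench height; its axes are the gate's. The arm joins it 42 mm above the bench.
- post_grip (a point): Place to grip the post, on its axis 115 mm above the bench.
- crucible: Cream crucible cup, 47 mm wide, 44 mm high, loose on a fixed steel plate (66 x 118 mm, top 22 mm above the bench) inside the guard; origin under its middle.
- wax_cone: White cone, 45 mm wide, 40 mm high, loose on the bench to the left of the guard; origin under its middle.
- whetstone: Pale sharpening stone, 26 x 102 x 21 mm, lying loose on the bench to the right of the guard; origin under its middle.
Things that resemble listed ones, but are neither listed nor needed, are in the scene too. What is shaped like the crucible but pink or purple is not meant.

How it is judged:
By the outcome, as a careful person would: the job done as asked, in the order asked, and still so for the second after the job is handed in, while the arm keeps its last pose, push and grip.
It also fails if it takes over 67 s, if anything falls off the work surface, if the arm or the gripper's body presses on something with over 40 N, if the wrist force passes 120 N, or if a joint passes its speed limit or range.

### The arm

A 7-joint arm with a two-finger parallel gripper is mounted at the origin on a cart in front of the work surface, level with it; the furniture and walls round the work are solid. World frame = base frame: x ahead of the robot, y to its left, z up, the work surface at z = 0. Lengths are in m, angles in degrees, forces in N, time in s.
With the tool pointing down it reaches from about 0.4 to 0.85 m from the base axis. Payload 4.4 kg.
Tool frame: the origin (TCP) lies at the very end of the fingers, on their centre line; the grasp point (between the pads) lies 19 mm behind it; y points along the fingers, z is the direction in which the jaws open and shut, and the axes are right-handed (so a half turn about y gives the same grasp; the last joint's range is limited). The gripper opens to 94 mm and grips with 3 to 60 N. Pads are 16 mm wide; open, the fingers measure 119 mm over their backs; the gripper's body (75 mm by 177 mm) begins 78 mm behind the grasp point.
Start: joints at [-72.697, 36.005, 2.206, 86.941, -1.547, 57.084, -1.146], TCP at [0.234, 0.607, 0.205] pointing down, gripper open.
Joint ranges: [-175.42, 175.42], [-21.48, 121.26], [-71.46, 75.88], [10.55, 141.38], [-63.04, 243.04], [13.31, 113.54], [-168.57, 168.57]. Speed limits (degrees/s): [147.25, 147.25, 180, 180, 180, 180, 180].

### API

Orientations are given as a 3x3 rotation matrix whose columns are the frame's x, y, z axes.
In Python, from rig import bot, viewer gives the robot as it stands.
- The arm moves only by the shell command python3 -m crank 'ROWS' [FORCE]. ROWS is JSON, a list of rows, each a list of 5 numbers: the shift along the tool's x, y, z in m, then the turn about the tool's y in rad, then the closure, from 0 (fully open) to 1 (shut). In form: [[tx, ty, tz, roll, claw], ...]. A call has 1 to 12 rows; each row shifts and turns the commanded pose from where the row before left it, along the tool's axes as they then stand; what a row does not reach is not made up. A row lasts 1/8 s, in which the tool goes at most 62.5 mm and 10.7 degrees, less where a joint would pass 70% of its speed; a pose out of reach is approached as far as the arm can. A call is refused whole if a number of a shift passes 0.0625 or a number of a turn 0.188, either way. A call with a gripper value outside its range is refused whole. The fingers move at their own pace and stop on an object; FORCE is the grip in N (left out, the last holds). Time passes only in rows, so rows that do not move let the fingers close. It gives the time, the measured TCP pose, the force and the opening at its end, in the units of the state.
- bot.read_state(): the state, without advancing time (a new reading comes with each control period).
- viewer.read_camera(name): name is "side" or "top" or "wrist"; returns a dict with "image" (400x640x3 uint8, red, green, blue), "fovy" (degrees; the focal length in pixels is half the picture's height over the tangent of half this angle, whatever the lens; pixels are square), "cx", "cy" (the principal point, pixels), "rvec" (rotation vector, rad) and "tvec" (3), from world to camera coordinates, as OpenCV has them. Camera axes: x right, y down, z forward; pixel columns grow to the right and rows downward; lengths in m; the calibration is good to about 2 mm. A picture is of the moment at which its call begins. There is no depth.
- bot.hand_in(): hands the job in, once; it reports no verdict.
Trained networks look in a picture, given as the dict that the camera call returned (one of the last four; its "shot" number tells which), for a name from the list of things; names that differ only in an ending like _2 or _b are one class to them, and where a whole thing is asked for, a point or a joint stands for the part that bears it (a point fixed in the world has none). Each returns a list of dicts, best first, with "conf" (0 to 1); they miss things now and then, are a little off and sometimes report something else, mostly with a low value. They report only what shows in the picture. A call takes as long as a camera call. They do not tell look-alikes from the thing itself.
- viewer.find_in(label, picture): "centre" ([column, row] in pixels, amid what is visible of it).
- viewer.outline_of(label, picture): "region" (400x640 bool, what is visible of it) and "centre" ([column, row] in pixels, amid what is visible of it).
- viewer.spot_point(label, picture): "centre" ([column, row] in pixels: a listed point, or the origin of a listed thing).
The state is a dict: "time_s": time; "qpos": joint angles; "qd": joint speeds; "joint_efforts": joint torques, N m; "tool_pos": TCP position; "tool_rot": TCP orientation; "ft_force": force on the tool from outside, world axes, zero at the start; "torque": the same for the moment, N m; "grip_width": finger opening in m.
Only numpy, scipy, OpenCV 4.12 (cv2) and the standard library are available. Lean on these libraries where they do the work, as an engineer would, in place of code of your own. Each camera call takes 0.05 s, during which the arm holds its last target.

## Working session

There is one attempt and no reset: what is moved stays moved. The work goes in short steps, Python scripts to look and compute and a shell command to move; the robot and the scene stay as the last step left them, time stands still between calls to the robot, and variables do not carry over. Pictures are saved under pics/ and viewed, and the job is handed in when it is done.

```bash
ls; mkdir -p pics
python3 - <<'E'
from rig import bot, viewer
import cv2, numpy as np
s=bot.read_state()
for k,v in s.items(): print(k,np.round(v,4).tolist())
for n in ["side","top","wrist"]:
    p=viewer.read_camera(n); cv2.imwrite(f"pics/{n}0.png",p["image"][:,:,::-1])
    print(n,p["fovy"],p["cx"],p["cy"],p["rvec"],p["tvec"],p["shot"])
    for l in (["guard","round_catch","flat_catch","gate_post","crucible","wax_cone","whetstone"] if n!="wrist" else []):
        print(l,[(np.round(d["centre"]).tolist(),round(d["conf"],2)) for d in viewer.find_in(l,p)])
    for l in (["guard","round_ears","flat_ears","gate_hinge","post_grip","crucible"] if n!="wrist" else []):
        print("pt",l,[(np.round(d["centre"],1).tolist(),round(d["conf"],2)) for d in viewer.spot_point(l,p)])
E
```

```text
pics
time_s 0.0
qpos [-72.6966, 36.0576, 2.2026, 86.9932, -1.5478, 57.0833, -1.1449]
qd [0.0819, -0.0356, -0.0492, -0.1026, 0.0092, -0.0322, 0.0031]
joint_efforts [0.0001, -54.9732, 1.1441, -18.663, -0.0521, 0.0238, 0.0002]
tool_pos [0.2335, 0.6059, 0.2046]
tool_rot [[0.9331, -0.0006, 0.3596], [-0.3596, -0.0017, 0.9331], [0.0, -1.0, -0.0018]]
ft_force [0.404, -0.3277, 0.2014]
torque [0.0365, -0.0177, 0.021]
grip_width 0.094
side 56.56742270429196 316.514274957855 200.58633249976697 [ 2.12496686 -0.3346165   0.1947127 ] [-0.50361574  0.3263919   0.54951582] 1
guard [([330.0, 228.0], 0.94)]
round_catch [([296.0, 194.0], 0.64), ([296.0, 222.0], 0.37)]
flat_catch [([321.0, 210.0], 0.56)]
gate_post [([297.0, 229.0], 0.76)]
crucible [([337.0, 215.0], 0.86), ([378.0, 325.0], 0.77), ([304.0, 177.0], 0.74), ([357.0, 296.0], 0.62)]
wax_cone [([269.0, 197.0], 0.47)]
whetstone [([374.0, 256.0], 0.61), ([285.0, 189.0], 0.58)]
pt guard [([303.1, 242.1], 0.69)]
pt round_ears [([293.9, 190.4], 0.67), ([318.6, 212.1], 0.35)]
pt flat_ears [([319.2, 209.3], 0.93)]
pt gate_hinge [([280.4, 188.0], 0.78),
[... 452 characters left out ...]
le [([323.0, 180.0], 0.92), ([415.0, 210.0], 0.78), ([449.0, 209.0], 0.78), ([213.0, 189.0], 0.77)]
wax_cone [([237.0, 236.0], 0.73), ([347.0, 210.0], 0.22)]
whetstone [([378.0, 173.0], 0.81)]
pt guard [([319.9, 221.7], 0.6), ([300.1, 218.6], 0.59)]
pt round_ears [([299.9, 224.1], 0.54), ([305.7, 222.1], 0.44)]
pt flat_ears [([343.0, 207.7], 0.81), ([321.6, 184.1], 0.32)]
pt gate_hinge [([280.3, 225.2], 0.58)]
pt post_grip [([341.7, 233.6], 0.73)]
pt crucible [([412.9, 213.2], 0.93), ([324.3, 183.6], 0.92), ([446.7, 210.6], 0.71), ([215.0, 194.0], 0.55)]
wrist 65.75762983225583 320.86119311580467 200.25698729152717 [-2.39062427 -1.63942706 -0.23336153] [-0.64994909 -0.0295522   0.39242869] 3
```

View pics/side0.png

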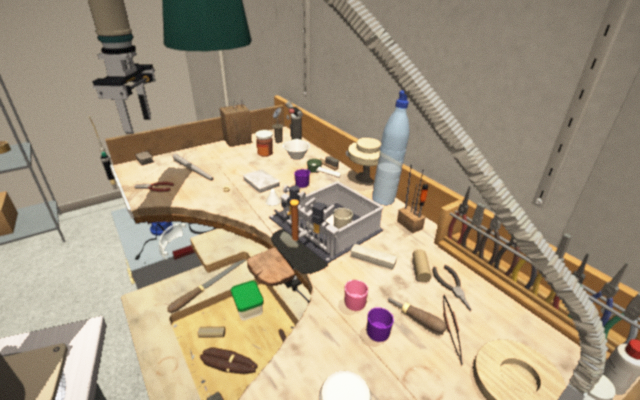

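View pics/top0.png

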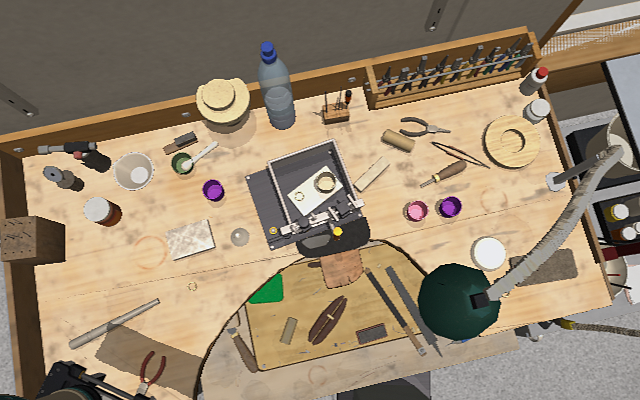

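View pics/wrist0.png

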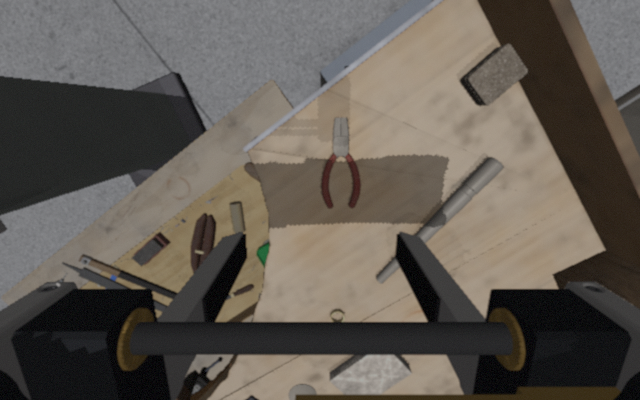

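Run:
```python
import cv2
a=cv2.imread("pics/side0.png")[130:290,220:430]; b=cv2.imread("pics/top0.png")[140:270,210:400]
cv2.imwrite("pics/side0c.png",cv2.resize(a,None,fx=3.7,fy=3.7,interpolation=2)); cv2.imwrite("pics/top0c.png",cv2.resize(b,None,fx=4,fy=4,interpolation=2))
```

```text
(no output)
```

View pics/side0c.png

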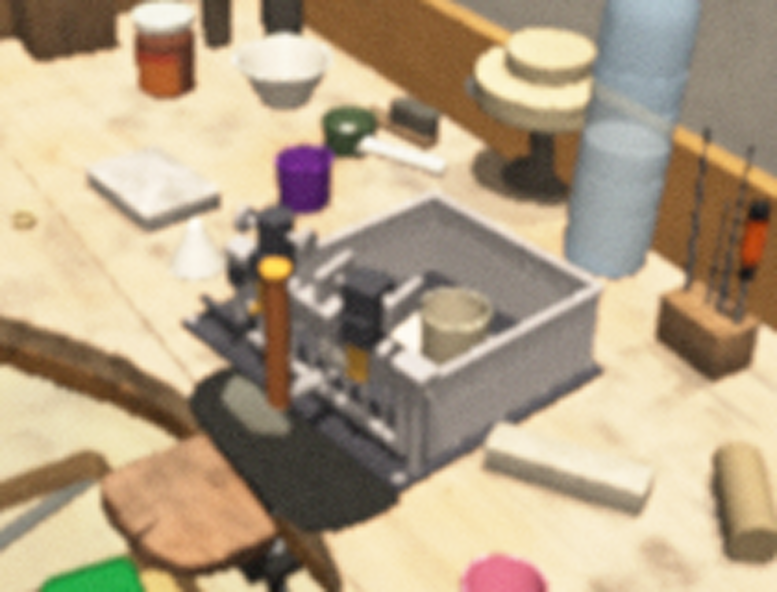

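View pics/top0c.png

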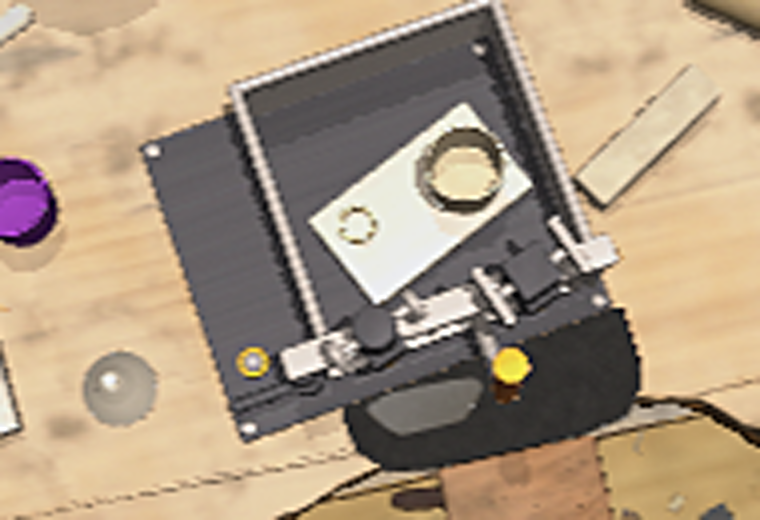

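The crops show four crucible-like things in the top picture: (323,180) cream, inside the guard, which is the real one; (213,189) purple; (415,210) pink; and (449,209) purple. The catch with the cylinder and discs is the left one, top (304,222). The square block with paddles is the right one, top (342,209). The post cap is at (338,231). The yellow ring at (273,230) is not the post. Next I fit the guard pose.

```bash
cat > h.py <<'E'
import numpy as np, cv2
from rig import bot, viewer
def K(p):
    f=200/np.tan(np.radians(p["fovy"]/2)); return np.array([[f,0,p["cx"]],[0,f,p["cy"]],[0,0,1.]])
def proj(p,X): return cv2.projectPoints(np.atleast_2d(np.float64(X)),np.float64(p["rvec"]),np.float64(p["tvec"]),K(p),None)[0][:,0]
def atz(p,uv,z):
    R=cv2.Rodrigues(np.float64(p["rvec"]))[0]; c=-R.T@p["tvec"]; d=R.T@np.linalg.inv(K(p))@[uv[0],uv[1],1]
    return c+d*(z-c[2])/d[2]
def G(g,P):
    P=np.atleast_2d(P); c,s=np.cos(g[2]),np.sin(g[2]); return np.c_[g[0]+c*P[:,0]-s*P[:,1],g[1]+s*P[:,0]+c*P[:,1],P[:,2]]
E
python3 - <<'E'
from h import *
from scipy.optimize import least_squares
t=viewer.read_camera("top"); s=viewer.read_camera("side")
obj=[(-.048,-.02,.14),(0,.04,.131),(0,-.05,.127),(-.018,.134,.0),(.175,.134,0)]
uv=[(337.75,231.5),(303.75,222),(342.5,208.75),(271,249),(246,177)]
# side crop/3.7+(220,130)
so=[(-.048,-.02,.14),(0,.04,.131),(0,-.05,.127)]
suv=[(220+275/3.7,130+265/3.7),(220+273/3.7,130+213/3.7),(220+368/3.7,130+277/3.7)]
f=lambda g: np.r_[(proj(t,G(g,obj))-uv).ravel(),(proj(s,G(g,so))-suv).ravel()]
r=least_squares(f,[.6,0,0.],loss='soft_l1'); print(r.x,np.degrees(r.x[2])); print(np.round(f(r.x).reshape(-1,2),1))
for a,u in zip(obj,uv): print(a,atz(t,u,a[2]).round(4),G(r.x,a).round(4))
print("ring z0,.1",atz(t,(273.2,230.5),0),atz(t,(273.2,230.5),.115))
np.save("g.npy",r.x)
for q in [(0,.085,.115),(0,.04,.118),(0,-.05,.118),(-.048,-.02,.115)]: print(q,G(r.x,q).round(4),proj(t,G(r.x,q)).round(1),proj(s,G(r.x,q)).round(1))
img=t["image"][:,:,::-1].copy()
big=cv2.resize(img[130:280,200:400],None,fx=4,fy=4,interpolation=2)
def L(P,c):
    q=((proj(t,G(r.x,P))-[200,130])*4).astype(int); cv2.polylines(big,[q],True,c,1)
L([(-.018,.134,0),(.175,.134,0),(.175,-.101,0),(-.018,-.101,0)],(0,255,0))
for y in(.012,.068,-.022,-.078): L([(-.018,y,.118),(.018,y,.118)],(0,0,255))
L([(0,.085,.02),(0,.085,.115)],(255,0,0));L([(0,-.085,.071),(0,-.085,.013)],(255,0,0))
L([(-.048,-.02,.038),(-.048,-.02,.14)],(0,0,255))
cv2.imwrite("pics/ov1.png",big)
E
```

```text
[0.58720781 0.26130912 0.38702113] 22.174677204208322
[[ 0.3  0.7]
 [-0.1 -0.7]
 [ 0.7 -1.3]
 [-0.4  1.7]
 [-0.8 -0.7]
 [-0.9  0.4]
 [ 0.5 -0.3]
 [-0.1  0.3]]
(-0.048, -0.02, 0.14) [0.5518 0.2254 0.14  ] [[0.5503 0.2247 0.14  ]]
(0, 0.04, 0.131) [0.5706 0.2981 0.131 ] [[0.5721 0.2984 0.131 ]]
(0, -0.05, 0.127) [0.6033 0.2164 0.127 ] [[0.6061 0.215  0.127 ]]
(-0.018, 0.134, 0.0) [0.524 0.378 0.   ] [[0.52   0.3786 0.    ]]
(0.175, 0.134, 0) [0.697  0.4493 0.    ] [[0.6987 0.4514 0.    ]]
ring z0,.1 [0.56829865 0.37534624 0.        ] [0.55216196 0.36356043 0.115     ]
(0, 0.085, 0.115) [[0.5551 0.34   0.115 ]] [[284.2 229.6]] [[283.2 185.6]]
(0, 0.04, 0.118) [[0.5721 0.2984 0.118 ]] [[303.9 222.3]] [[294.4 192.1]]
(0, -0.05, 0.118) [[0.6061 0.215  0.118 ]] [[343.  208.3]] [[319.3 208.6]]
(-0.048, -0.02, 0.115) [[0.5503 0.2247 0.115 ]] [[337.7 233.8]] [[293.7 211.6]]
```

View pics/ov1.png

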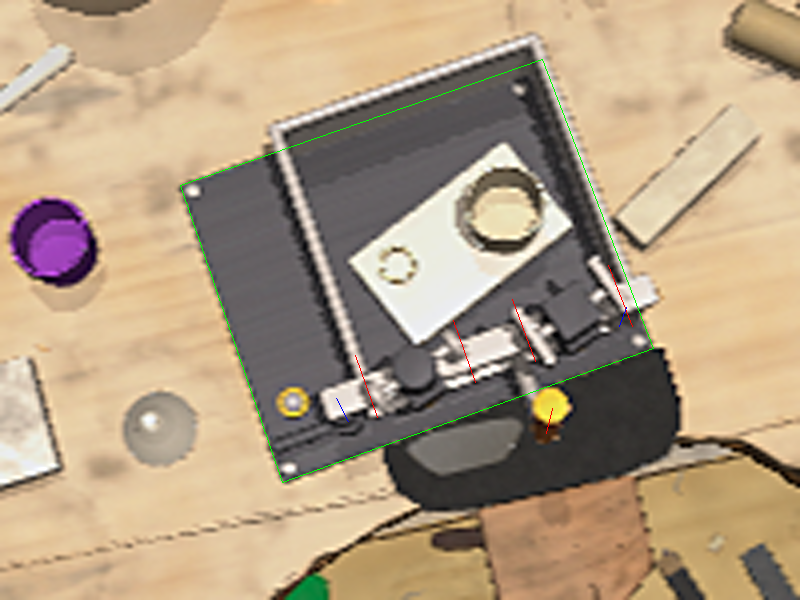

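The guard fit agrees to about 1 px: yaw 22.2°, round catch at (0.572,0.298). I turn the jaws parallel to the guard's y first.

```bash
python3 -m crank '[[0,0,0,-0.151,0.28],[0,0,0,-0.151,0.28],[0,0,0,-0.151,0.28],[0,0,0,-0.151,0.28],[0,0,0,-0.151,0.28]]' 20
cat >> h.py <<'E'
def delta(target):
    s=bot.read_state(); R=np.array(s["tool_rot"]); d=R.T@(np.array(target)-s["tool_pos"]); return d.round(4), np.degrees(np.arctan2(-R[0,2],R[1,2]))
E
python3 -c "
from h import *
print(delta([.572,.298,.2]),bot.read_state()['qpos'],bot.read_state()['grip_width'])"
```

```text
time_s: 2.17
tool_pos: [0.2338, 0.6065, 0.2055]
tool_rot: [[0.924, 0.0, -0.382], [0.382, 0.0, 0.924], [0.0, -1.0, 0.0]]
ft_force: [0.1, -0.4, 1.2]
grip_width: 0.0674
(array([ 0.1947,  0.0055, -0.4144]), np.float64(22.46061919582508)) [-65.71923456  36.21318582  -9.67937628  86.70402118   6.75451413
  57.64965671  35.28004737] 0.06739357200727336
```

```bash
python3 -m crank '[[0.0216,0,-0.046,0,0.28],[0.0216,0,-0.046,0,0.28],[0.0216,0,-0.046,0,0.28],[0.0216,0,-0.046,0,0.28],[0.0216,0,-0.046,0,0.28],[0.0216,0,-0.046,0,0.28],[0.0216,0,-0.046,0,0.28],[0.0216,0,-0.046,0,0.28],[0.0216,0,-0.046,0,0.28],[0,0,0,0,0.28]]'
python3 - <<'E'
from h import *
print(delta([.572,.298,.2]))
for n in ["side","wrist"]:
    p=viewer.read_camera(n); im=p["image"][:,:,::-1]
    g=np.load("g.npy")
    if n=="side": im=cv2.resize(im[80:290,180:430],None,fx=3,fy=3,interpolation=2)
    cv2.imwrite(f"pics/{n}1.png",im)
    if n=="wrist":
      for l in ["round_ears","flat_ears","post_grip","gate_hinge"]: print(l,[(np.round(d["centre"],1).tolist(),round(d["conf"],2),) for d in viewer.spot_point(l,p)])
      print(proj(p,G(g,[(0,.04,.118),(0,-.05,.118),(-.048,-.02,.115),(0,.085,.115)])).round(1))
E
```

```text
time_s: 3.42
tool_pos: [0.574, 0.291, 0.2051]
tool_rot: [[0.929, 0.002, -0.37], [0.37, -0.003, 0.929], [0.001, -1.0, -0.004]]
ft_force: [-0.6, -0.2, 0.1]
grip_width: 0.0673
(array([0.0008, 0.0051, 0.0072]), np.float64(21.697753587901758))
round_ears [([324.3, 207.5], 0.87)]
flat_ears [([223.9, 207.2], 0.63)]
post_grip [([255.5, 152.6], 0.91)]
gate_hinge [([371.5, 207.7], 0.66)]
[[325.5 206.1]
 [225.8 206.5]
 [256.3 152.6]
 [374.8 204.9]]
```

View pics/wrist1.png

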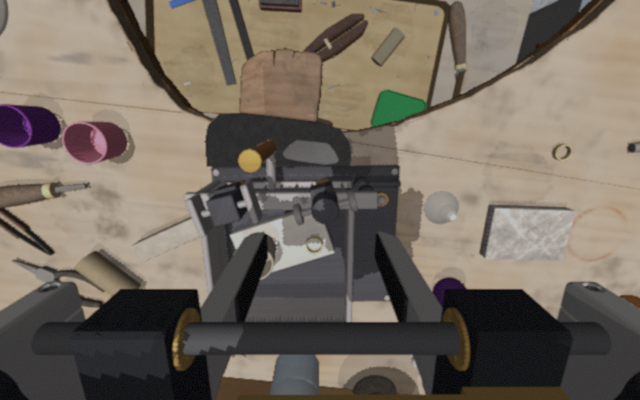

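View pics/side1.png

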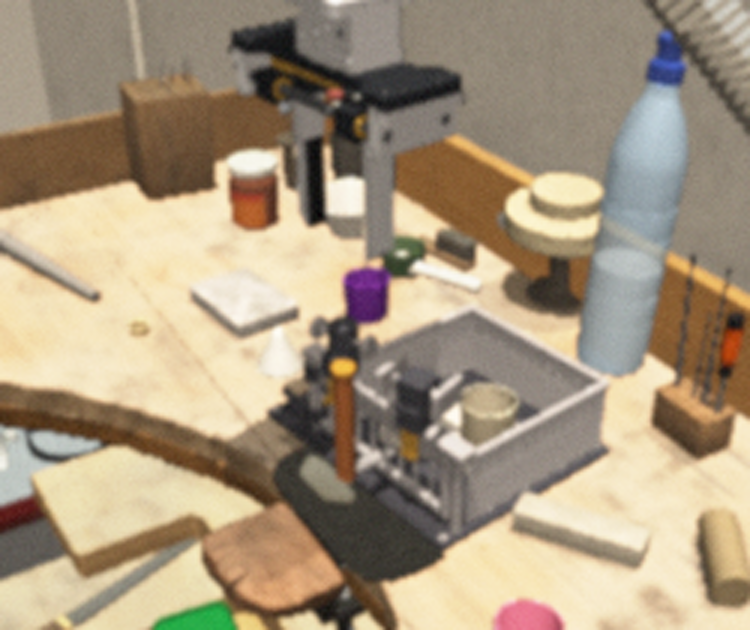

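Round ears are at (324,207) in the wrist picture, within 1.5 px of the fit. The post cap is at (250,160). Descending on the round ears.

```bash
python3 -c "
from h import *
print(delta([.5727,.2976,.099]))"; python3 -m crank '[[0.001,0.003,0.006,-0.004,0.28],[0,0.03,0,0,0.28],[0,0.03,0,0,0.28],[0,0,0,0,0.28]]'; python3 -c "
from h import *
print(delta([.5727,.2976,.099]))"
```

```text
(array([ 0.0034,  0.1066, -0.0023]), np.float64(22.345388895386712))
time_s: 4.22
tool_pos: [0.5665, 0.3025, 0.1402]
tool_rot: [[0.924, -0.005, -0.383], [0.383, -0.002, 0.924], [-0.005, -1.0, -0.0]]
ft_force: [0.2, 0.2, 0.9]
grip_width: 0.0676
(array([ 0.0041,  0.0412, -0.0069]), np.float64(22.496649861839483))
```

```bash
python3 -m crank '[[0.003,0,-0.007,0.002,0.28],[0,0,0,0,0.28],[0,0,0,0,0.28]]'; python3 -c "
from h import *
print(delta([.5727,.2976,.099]))
p=viewer.read_camera('wrist');g=np.load('g.npy')
for l in ['round_ears','flat_ears','post_grip']: print(l,[(np.round(d['centre'],1).tolist(),round(d['conf'],2),) for d in viewer.spot_point(l,p)])
print(proj(p,G(g,[(0,.04,.118),(0,-.05,.118),(-.048,-.02,.115)])).round(1))
cv2.imwrite('pics/w2.png',p['image'][:,:,::-1])
"
```

```text
time_s: 4.6
tool_pos: [0.5748, 0.2974, 0.1435]
tool_rot: [[0.925, 0.002, -0.379], [0.379, 0.001, 0.925], [0.002, -1.0, 0.0]]
ft_force: [-1.0, 0.2, 0.3]
grip_width: 0.0681
(array([-0.0019,  0.0445,  0.0009]), np.float64(22.27474340024002))
round_ears [([322.2, 230.1], 0.75)]
flat_ears [([193.9, 227.1], 0.69)]
post_grip [([237.1, 164.6], 0.89)]
[[324.4 226.3]
 [197.1 226.2]
 [235.5 157.8]]
```

View pics/w2.png

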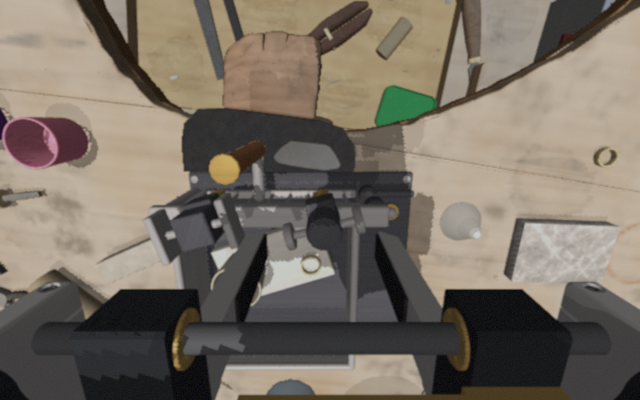

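```bash
python3 -m crank '[[-0.001,0.0222,0,0,0.28],[0,0.0222,0,0,0.28],[0,0,0,0,0.28],[0,0,0,0,0.28]]'; python3 -c "
from h import *
print(delta([.5736,.2974,.099]))
p=viewer.read_camera('side')
cv2.imwrite('pics/s2.png',cv2.resize(p['image'][140:270,230:400,::-1],None,fx=4,fy=4,interpolation=2))
"
```

```text
time_s: 5.3
tool_pos: [0.5736, 0.2972, 0.0988]
tool_rot: [[0.925, 0.001, -0.379], [0.379, 0.001, 0.925], [0.001, -1.0, 0.0]]
ft_force: [0.1, -0.2, -1.1]
grip_width: 0.068
(array([ 0.    , -0.0002,  0.0002]), np.float64(22.301944469675686))
```

View pics/s2.png

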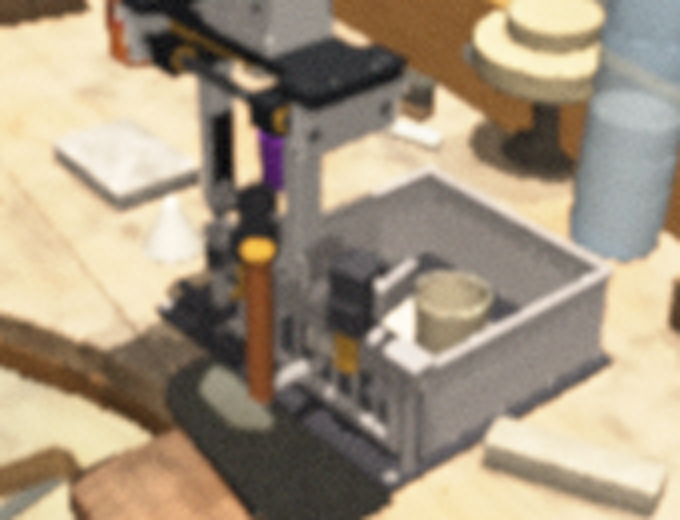

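The fingers straddle the round catch (side crop (250,210)). Squeezing.

```bash
python3 -m crank '[[0,0,0,0,0.5],[0,0,0,0,0.55],[0,0,0,0,0.6],[0,0,0,0,0.7],[0,0,0,0,0.7],[0,0,0,0,0.7]]' 25;  python3 -m crank '[[0,0,0,0,0.7],[0,0,0,0,0.7]]' 30; python3 -c "
from h import *
print(delta([.5736,.2974,.099]))
p=viewer.read_camera('side')
cv2.imwrite('pics/s3.png',cv2.resize(p['image'][140:270,230:400,::-1],None,fx=4,fy=4,interpolation=2))
"
```

```text
time_s: 6.1
tool_pos: [0.5744, 0.2993, 0.0993]
tool_rot: [[0.925, 0.003, -0.381], [0.38, 0.004, 0.925], [0.004, -1.0, 0.002]]
ft_force: [0.3, 5.1, 2.5]
grip_width: 0.0409
time_s: 6.35
tool_pos: [0.5743, 0.2993, 0.0993]
tool_rot: [[0.925, 0.003, -0.381], [0.38, 0.004, 0.925], [0.004, -1.0, 0.002]]
ft_force: [0.5, 5.7, 3.7]
grip_width: 0.0405
(array([-0.0014,  0.0003, -0.0015]), np.float64(22.36514868872554))
```

View pics/s3.png

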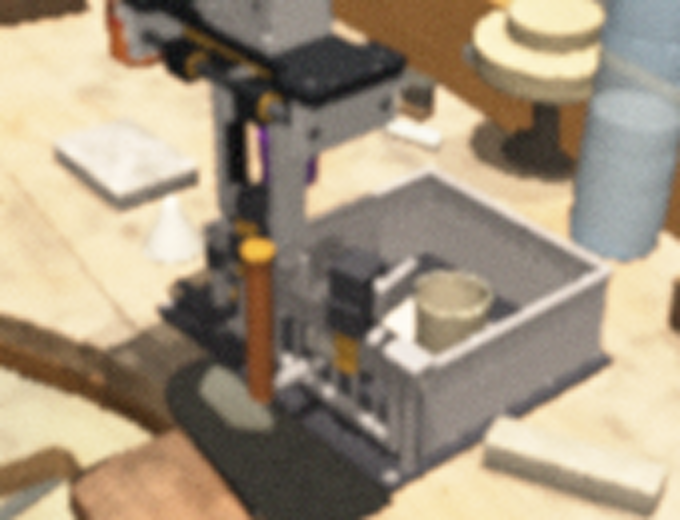

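The width is 40.5 mm and the arm was pushed about 2 mm along +y. I follow that offset and squeeze harder so it is fully together.

```bash
python3 -m crank '[[0,0,0.002,0,0.75],[0,0,0.001,0,0.75],[0,0,0,0,0.75],[0,0,0,0,0.75]]' 45; python3 -m crank '[[0,0,0,0,0.45],[0,0,0,0,0.3],[0,0,0,0,0.28],[0,0,0,0,0.28]]' 20; python3 -c "
from h import *
print(delta([.5736,.2974,.099]))"
```

```text
time_s: 6.9
tool_pos: [0.5743, 0.2994, 0.0995]
tool_rot: [[0.925, 0.004, -0.379], [0.379, 0.001, 0.925], [0.004, -1.0, -0.001]]
ft_force: [1.8, 2.0, 4.7]
grip_width: 0.0397
time_s: 7.4
tool_pos: [0.5717, 0.2992, 0.0977]
tool_rot: [[0.925, -0.001, -0.379], [0.379, -0.001, 0.925], [-0.001, -1.0, -0.0]]
ft_force: [0.4, -0.3, -0.7]
grip_width: 0.0674
(array([ 0.001 , -0.0013, -0.0024]), np.float64(22.29695428082489))
```

Round ears fully squeezed (39.7 mm). Going up, over to the flat catch, and looking.

```bash
python3 -m crank '[[0,-0.03,0,0,0.28],[0,-0.04,0,0,0.28],[0,0,-0.045,0,0.28],[0.001,0,-0.045,0,0.28],[0,0,0,0,0.28],[0,0,0,0,0.28]]'; python3 -c "
from h import *
print(delta([.607,.2155,.099]))
p=viewer.read_camera('wrist');g=np.load('g.npy')
for l in ['round_ears','flat_ears','post_grip','gate_hinge']: print(l,[(np.round(d['centre'],1).tolist(),round(d['conf'],2),) for d in viewer.spot_point(l,p)])
print(proj(p,G(g,[(0,.04,.118),(0,-.05,.118),(-.048,-.02,.115),(0,.085,.115)])).round(1))
cv2.imwrite('pics/w4.png',p['image'][:,:,::-1])
p=viewer.read_camera('side')
cv2.imwrite('pics/s4.png',cv2.resize(p['image'][140:270,230:400,::-1],None,fx=4,fy=4,interpolation=2))
"
```

```text
time_s: 8.15
tool_pos: [0.6067, 0.2174, 0.1679]
tool_rot: [[0.925, -0.001, -0.38], [0.38, 0.001, 0.925], [-0.0, -1.0, 0.001]]
ft_force: [-0.4, 0.5, -0.2]
grip_width: 0.0675
(array([-0.0004,  0.0689, -0.0019]), np.float64(22.306028841367844))
round_ears [([431.7, 218.7], 0.63), ([523.5, 214.4], 0.36)]
flat_ears [([317.6, 216.1], 0.57)]
post_grip [([358.6, 157.3], 0.59), ([318.3, 214.9], 0.2)]
gate_hinge [([484.2, 216.8], 0.74), ([365.5, 182.0], 0.41)]
[[434.  216.1]
 [319.1 215.9]
 [359.2 154.1]
 [489.4 214.9]]
```

View pics/w4.png

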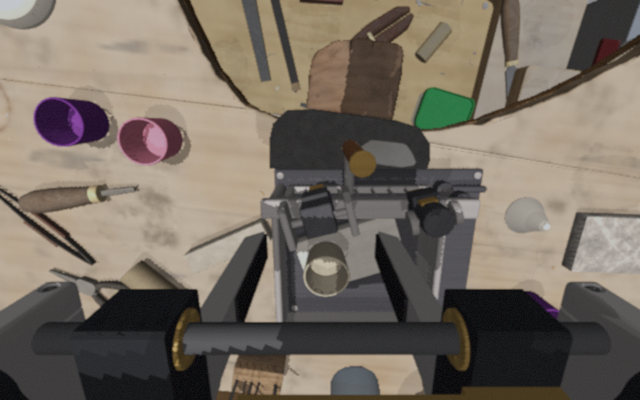

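View pics/s4.png

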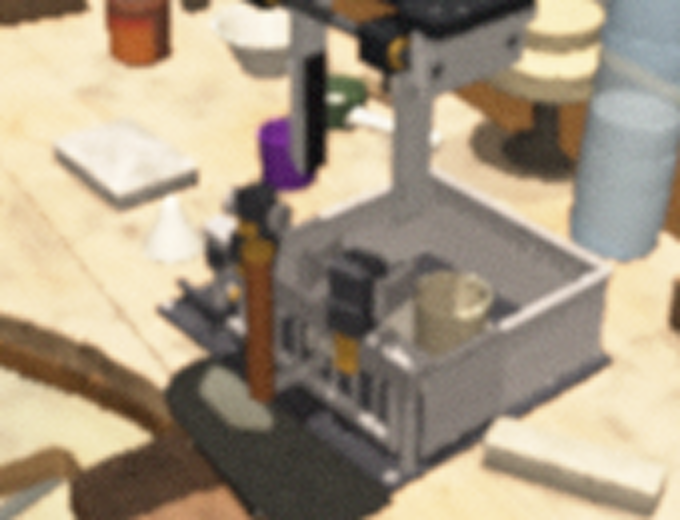

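The flat catch is centred between the fingers (wrist (318,212)). Descending.

```bash
python3 -m crank '[[0,0.035,-0.0018,0,0.28],[0,0.034,0,0,0.28],[0,0,0,0,0.28],[0,0,0,0,0.28]]'; python3 -m crank '[[0,0,0,0,0.5],[0,0,0,0,0.55],[0,0,0,0,0.6],[0,0,0,0,0.75],[0,0,0,0,0.75]]' 25;python3 -m crank '[[0,0,0,0,0.75],[0,0,0,0,0.75],[0,0,0,0,0.75]]' 45
```

```text
time_s: 8.95
tool_pos: [0.6085, 0.2158, 0.1001]
tool_rot: [[0.925, 0.001, -0.38], [0.38, 0.001, 0.925], [0.002, -1.0, 0.0]]
ft_force: [-0.1, -0.5, 1.6]
grip_width: 0.0676
time_s: 9.57
tool_pos: [0.6087, 0.2168, 0.1005]
tool_rot: [[0.925, 0.003, -0.381], [0.381, 0.002, 0.925], [0.003, -1.0, 0.001]]
ft_force: [-0.4, 3.5, 6.2]
grip_width: 0.0437
time_s: 9.95
tool_pos: [0.6087, 0.2168, 0.1008]
tool_rot: [[0.924, 0.003, -0.381], [0.381, 0.002, 0.924], [0.003, -1.0, 0.001]]
ft_force: [-0.2, 3.1, 6.2]
grip_width: 0.0425
```

```bash
python3 -m crank '[[0,0,0.0008,0,0.8],[0,0,0,0,0.8],[0,0,0,0,0.8],[0,0,0,0,0.8]]' 50; python3 -m crank '[[0,0,0,0,0.8],[0,0,0,0,0.8],[0,0,0,0,0.8],[0,0,0,0,0.8]]' 55
```

```text
time_s: 10.45
tool_pos: [0.6087, 0.2168, 0.1008]
tool_rot: [[0.924, 0.003, -0.381], [0.381, 0.001, 0.924], [0.004, -1.0, 0.0]]
ft_force: [-0.1, 2.6, 6.4]
grip_width: 0.042
time_s: 10.95
tool_pos: [0.6087, 0.2169, 0.1009]
tool_rot: [[0.924, 0.003, -0.381], [0.381, 0.001, 0.924], [0.004, -1.0, 0.0]]
ft_force: [-0.6, 1.8, 6.6]
grip_width: 0.0415
```

```bash
python3 -m crank '[[0,0,0.0005,0,0.45],[0,0,0,0,0.45],[0,0,0,0,0.6],[0,0,0,0,0.85],[0,0,0,0,0.85],[0,0,0,0,0.85],[0,0,0,0,0.85],[0,0,0,0,0.85]]' 45; python3 -c "
from h import *
for n in ['side','wrist']:
  p=viewer.read_camera(n); im=p['image'][:,:,::-1]
  cv2.imwrite(f'pics/{n}5.png',cv2.resize(im[140:270,230:400] if n=='side' else im[130:330,200:440],None,fx=3.3,fy=3.3,interpolation=2))
"
```

```text
time_s: 11.95
tool_pos: [0.607, 0.2156, 0.099]
tool_rot: [[0.925, -0.001, -0.379], [0.379, -0.001, 0.925], [-0.001, -1.0, -0.001]]
ft_force: [-3.8, -3.9, 4.2]
grip_width: 0.0423
```

View pics/side5.png

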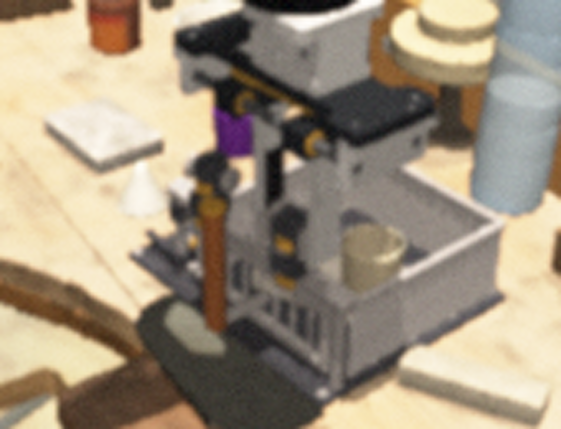

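View pics/wrist5.png

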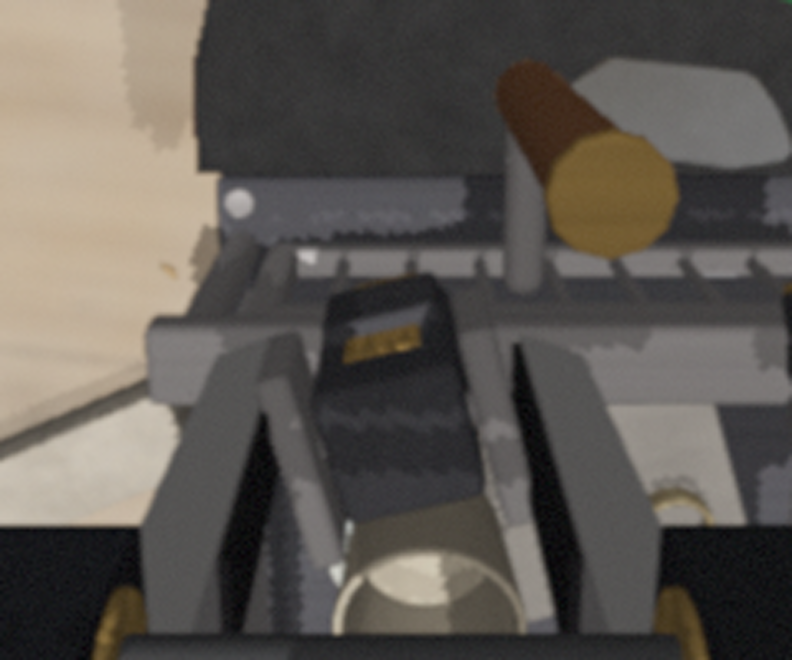

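```bash
python3 -m crank '[[0,0,0,0,0.9],[0,0,0,0,0.9],[0,0,0,0,0.9],[0,0,0,0,0.9],[0,0,0,0,0.9],[0,0,0,0,0.9],[0,0,0,0,0.9],[0,0,0,0,0.9]]' 58; python3 -m crank '[[0.002,0,0,0,0.9],[0,-0.001,0,0,0.9],[0,0,0,0,0.9],[0,0,0,0,0.9],[0,0,0,0,0.9],[0,0,0,0,0.9]]' 60
```

```text
time_s: 13.05
tool_pos: [0.607, 0.2156, 0.0991]
tool_rot: [[0.925, -0.001, -0.38], [0.38, -0.001, 0.925], [-0.001, -1.0, -0.001]]
ft_force: [-2.9, -3.1, 6.3]
grip_width: 0.0414
time_s: 13.8
tool_pos: [0.607, 0.2156, 0.0992]
tool_rot: [[0.925, -0.005, -0.38], [0.38, -0.003, 0.925], [-0.005, -1.0, -0.001]]
ft_force: [-4.8, -3.6, 4.4]
grip_width: 0.0415
```

```bash
python3 -m crank '[[0,0,0.002,0,0.9],[0,0,0.001,0,0.9],[0,0,0,0,0.9],[0,0,0,0,0.9]]' 45; python3 -m crank '[[0,0,-0.002,0,0.9],[0,0,-0.001,0,0.9],[0,0,-0.001,0,0.9],[0,0,0,0,0.9]]' 45
```

```text
time_s: 14.3
tool_pos: [0.607, 0.2157, 0.0991]
tool_rot: [[0.926, -0.003, -0.378], [0.378, -0.006, 0.926], [-0.005, -1.0, -0.004]]
ft_force: [-3.6, -8.7, 2.5]
grip_width: 0.0422
time_s: 14.8
tool_pos: [0.607, 0.2156, 0.0991]
tool_rot: [[0.925, -0.005, -0.38], [0.38, -0.001, 0.925], [-0.005, -1.0, 0.001]]
ft_force: [-5.4, -2.7, 3.8]
grip_width: 0.0422
```

Width follows force here (compliance), so I release, rise and measure the ear spacing in the picture.

```bash
python3 -m crank '[[0,0,0,0,0.45],[0,0,0,0,0.28],[0,0,0,0,0.28],[0,-0.03,0,0,0.28],[0,-0.03,0,0,0.28],[0.03,-0.02,0,0,0.28],[0.03,-0.02,0,0,0.28],[0,0,0,0,0.28],[0,0,0,0,0.28]]' 20; python3 -c "
from h import *
for n in ['side','wrist','top']:
  p=viewer.read_camera(n); im=p['image'][:,:,::-1]
  np.savez(f'{n}6.npz',**{k:p[k] for k in ['image','fovy','cx','cy','rvec','tvec']})
  c={'side':im[140:270,230:400],'wrist':im[90:250,230:500],'top':im[170:260,260:380]}[n]
  cv2.imwrite(f'pics/{n}6.png',cv2.resize(c,None,fx=min(790/c.shape[1],590/c.shape[0]),fy=min(790/c.shape[1],590/c.shape[0]),interpolation=2))
"
```

```text
time_s: 15.92
tool_pos: [0.6638, 0.2383, 0.1989]
tool_rot: [[0.925, -0.002, -0.379], [0.379, -0.001, 0.925], [-0.002, -1.0, 0.0]]
ft_force: [0.7, -0.4, -0.1]
grip_width: 0.0675
```

View pics/side6.png

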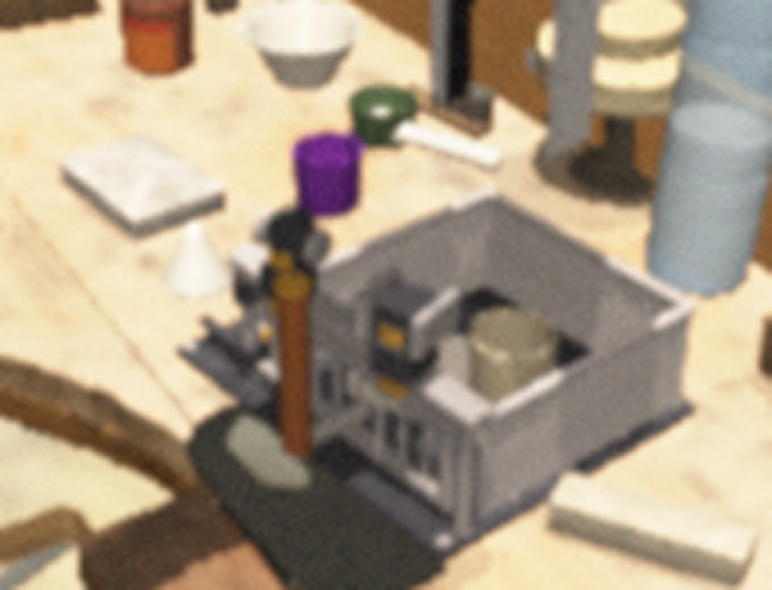

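View pics/wrist6.png

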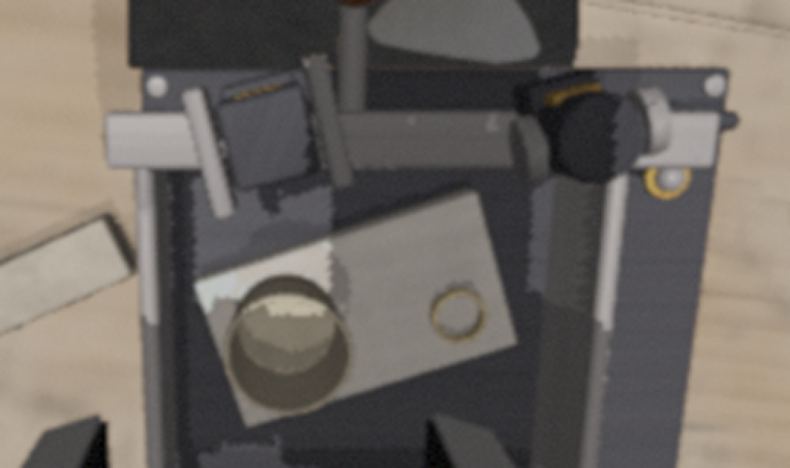

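View pics/top6.png

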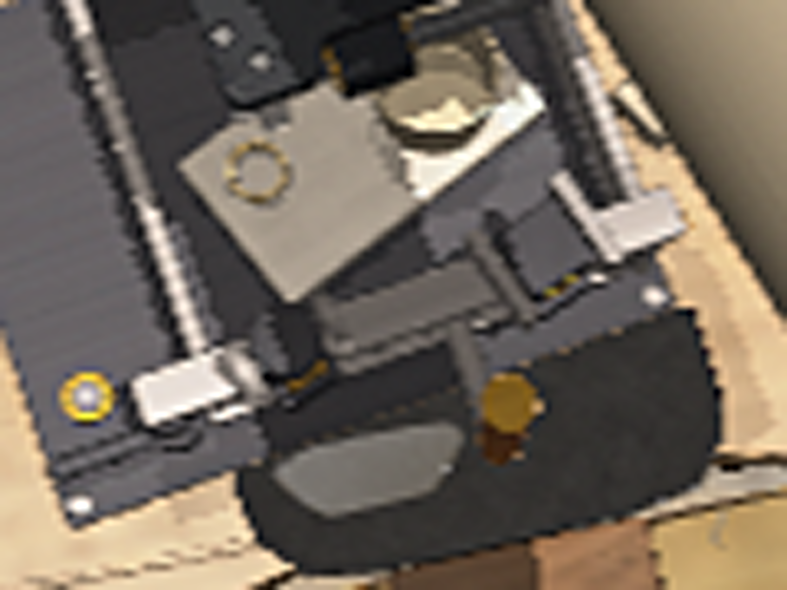

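The flat paddles look turned about 12° relative to the lintel, which would explain the 42 mm corner reading. I measure that.

```bash
python3 -c "
from h import *
p=dict(np.load('wrist6.npz')); s=790/270
W=lambda a:atz(p,(230+a[0]/s,90+a[1]/s),.129)[:2]
for a,b in [((195,92),(222,215)),((316,58),(345,184)),((218,110),(243,188)),((303,75),(318,165))]:
  d=W(b)-W(a); print(W(a).round(4),W(b).round(4),np.linalg.norm(d).round(4),np.degrees(np.arctan2(d[1],d[0])))
t=dict(np.load('top6.npz')); s=590/90
W=lambda a:atz(t,(260+a[0]/s,170+a[1]/s),.129)[:2]
for a,b in [((530,318),(478,238)),((615,258),(562,178))]:
  d=W(b)-W(a); print(W(a).round(4),W(b).round(4),np.linalg.norm(d).round(4),np.degrees(np.arctan2(d[1],d[0])))
p1=np.array([W((530,318)),W((478,238)),W((615,258)),W((562,178))]);print(p1.mean(0))
print(bot.read_state()['tool_pos'],bot.read_state()['qpos'])
"
```

```text
[0.6036 0.1925] [0.6316 0.2113] 0.0337 33.82552228440415
[0.5833 0.219 ] [0.6109 0.2394] 0.0343 36.56282023663212
[0.6056 0.1999] [0.6225 0.2139] 0.0219 39.69618105809006
[0.5886 0.2175] [0.6089 0.2305] 0.0241 32.68429057964983
[0.5816 0.2193] [0.6074 0.2372] 0.0314 34.582778893600015
[0.6025 0.1922] [0.6286 0.2103] 0.0317 34.77208727266843
[0.60501272 0.21474058]
[0.66373708 0.23826144 0.19909437] [-17.07327169  41.53627417  -9.40543252  76.81134146   7.02139449
  62.35482328  84.87180428]
```

```bash
python3 -c "
from h import *
p=dict(np.load('wrist6.npz')); s=790/270; g=np.load('g.npy')
c=np.array([.5743-.926*.001,.2994-.377*.001])
a=np.linspace(0,2*np.pi,40)
for yaw in (0,12.4):
 for h in (.020,.022,.024,.028):
  th=g[2]+np.radians(yaw); R=np.array([[np.cos(th),-np.sin(th)],[np.sin(th),np.cos(th)]])
  o=[]
  for sg in (-1,1):
   P=np.c_[.01*np.cos(a),np.full(40,sg*h),.118+.01*np.sin(a)]; X=np.c_[c+P[:,:2]@R.T,P[:,2]]
   q=(proj(p,X)-[230,90])*s; o+=[q.min(0).round(),q.max(0).round()]
  print(yaw,h,[x.tolist() for x in o])
"
python3 -m crank '[[-0.03,0,0,-0.108,0.28],[-0.03,0,0,-0.108,0.28],[0,0.02,0,0,0.28],[0,0.02,0,0,0.28],[0,0,0,0,0.28]]' 20
python3 -c "
from h import *
print(delta([.607,.2157,.099]))
im=dict(np.load('wrist6.npz'))['image'][110:160,390:480,::-1]
cv2.imwrite('pics/round6.png',cv2.resize(im,None,fx=8,fy=8,interpolation=2))"
```

```text
0 0.02 [[508.0, 99.0], [528.0, 172.0], [644.0, 100.0], [675.0, 172.0]]
0 0.022 [[501.0, 99.0], [520.0, 172.0], [651.0, 100.0], [682.0, 172.0]]
0 0.024 [[494.0, 99.0], [513.0, 172.0], [658.0, 100.0], [690.0, 172.0]]
0 0.028 [[481.0, 99.0], [498.0, 172.0], [672.0, 100.0], [704.0, 172.0]]
12.4 0.02 [[508.0, 116.0], [529.0, 186.0], [645.0, 85.0], [675.0, 156.0]]
12.4 0.022 [[501.0, 117.0], [522.0, 188.0], [651.0, 83.0], [682.0, 154.0]]
12.4 0.024 [[494.0, 119.0], [514.0, 189.0], [658.0, 81.0], [690.0, 153.0]]
12.4 0.028 [[480.0, 122.0], [500.0, 192.0], [672.0, 78.0], [705.0, 150.0]]
time_s: 16.7
tool_pos: [0.6091, 0.2123, 0.1584]
tool_rot: [[0.822, -0.004, -0.569], [0.569, -0.002, 0.822], [-0.004, -1.0, 0.001]]
ft_force: [0.6, -1.7, 0.2]
grip_width: 0.0674
(array([0.0005, 0.0594, 0.004 ]), np.float64(34.674146701667155))
```

View pics/round6.png

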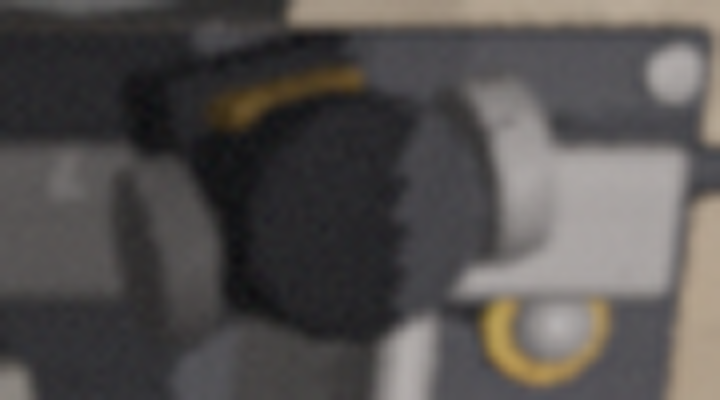

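Round ears: the picture agrees with full squeeze (outer edges at 510/669 against a model of 508/675 at 20 mm). Now I squeeze the flat ears again, aligned.

```bash
python3 -m crank '[[0,0.015,0,0,0.28],[0,0,0,0,0.28],[0,0,0,0,0.28]]' 20
python3 -c "
from h import *
print(delta([.607,.2157,.099]))"
```

```text
time_s: 17.08
tool_pos: [0.6111, 0.2133, 0.1453]
tool_rot: [[0.822, 0.0, -0.569], [0.569, 0.0, 0.822], [0.0, -1.0, -0.0]]
ft_force: [0.3, 0.4, 0.2]
grip_width: 0.0679
(array([-0.002 ,  0.0463,  0.0043]), np.float64(34.680246927299216))
```

```bash
python3 -m crank '[[-0.002,0.001,0.0043,0,0.28],[0,0.0225,0,0,0.28],[0,0.0225,0,0,0.28],[0,0,0,0,0.28],[0,0,0,0,0.28]]' 20
python3 -m crank '[[0,0,0,0,0.5],[0,0,0,0,0.55],[0,0,0,0,0.6],[0,0,0,0,0.75],[0,0,0,0,0.75]]' 25;python3 -m crank '[[0,0,0,0,0.75],[0,0,0,0,0.75],[0,0,0,0,0.75],[0,0,0,0,0.75]]' 45
```

```text
time_s: 17.7
tool_pos: [0.6073, 0.216, 0.1]
tool_rot: [[0.822, 0.001, -0.569], [0.569, 0.001, 0.822], [0.001, -1.0, -0.0]]
ft_force: [0.3, 0.8, -0.8]
grip_width: 0.0675
time_s: 18.32
tool_pos: [0.6071, 0.2157, 0.0996]
tool_rot: [[0.822, 0.001, -0.569], [0.569, 0.0, 0.822], [0.001, -1.0, -0.0]]
ft_force: [-0.2, -0.5, 5.2]
grip_width: 0.0394
time_s: 18.82
tool_pos: [0.6071, 0.2156, 0.0998]
tool_rot: [[0.822, 0.001, -0.569], [0.569, 0.0, 0.822], [0.001, -1.0, -0.0]]
ft_force: [-0.5, -0.9, 6.6]
grip_width: 0.0386
```

Flat ears are fully squeezed too (39.4 mm at 25 N, 38.6 at 45 N). Releasing, rising, and moving over the post.

```bash
python3 -m crank '[[0,0,0,0,0.45],[0,0,0,0,0.28],[0,0,0,0,0.28],[0,-0.03,0,0,0.28],[0,-0.045,0,0,0.28],[0,0,0,0,0.28]]' 20
python3 -c "
from h import *
p=viewer.read_camera('wrist');g=np.load('g.npy')
for l in ['round_ears','flat_ears','post_grip','gate_hinge']: print(l,[(np.round(d['centre'],1).tolist(),round(d['conf'],2),) for d in viewer.spot_point(l,p)])
print(proj(p,G(g,[(0,.04,.118),(0,-.05,.118),(-.048,-.02,.115),(0,.085,.115)])).round(1))
cv2.imwrite('pics/w7.png',p['image'][:,:,::-1])
np.savez('wrist7.npz',**{k:p[k] for k in ['image','fovy','cx','cy','rvec','tvec']})
print(delta([.5503,.2247,.17]), bot.read_state()['qpos'])
"
```

```text
time_s: 19.58
tool_pos: [0.6093, 0.2167, 0.1776]
tool_rot: [[0.822, 0.007, -0.569], [0.569, 0.003, 0.823], [0.007, -1.0, -0.001]]
ft_force: [-0.2, 0.2, -0.8]
grip_width: 0.0679
round_ears [([426.1, 232.8], 0.98)]
flat_ears [([319.1, 208.7], 0.87)]
post_grip [([371.5, 160.4], 0.71)]
gate_hinge [([473.6, 243.8], 0.82)]
[[428.4 231.4]
 [322.4 209.1]
 [373.1 158.9]
 [478.1 240.7]]
(array([-0.0403,  0.0027,  0.0395]), np.float64(34.67471248882771)) [-14.4691132   37.85547356 -12.79916696  89.70674402   9.70476607
  53.68888019  94.23206009]
```

View pics/w7.png

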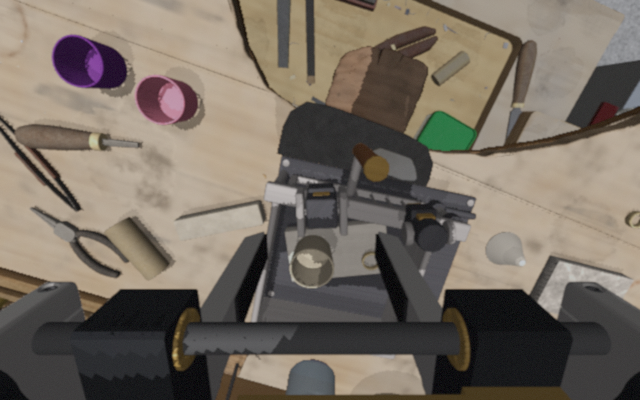

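```bash
python3 -c "
from h import *
p=dict(np.load('wrist7.npz'));g=np.load('g.npy')
def loc(w): 
  c,s=np.cos(g[2]),np.sin(g[2]); d=w[:2]-g[:2]; return (c*d[0]+s*d[1],-s*d[0]+c*d[1])
for n,uv,z in [('cap',(375.5,168),.14),('postnet',(371.5,160.4),.115),('hinge',(473.6,243.8),.115),('round',(426.1,232.8),.118),('flat',(319.1,208.7),.118)]:
  w=atz(p,uv,z); print(n,w.round(4),np.round(loc(w),4))
"
python3 -m crank '[[-0.013,0,0.013,0,0.5],[-0.013,0,0.013,0,0.5],[-0.0135,0,0.0135,0,0.5],[0,0,0,0,0.5],[0,0,0,0,0.5]]' 20
python3 -c "
from h import *
p=viewer.read_camera('wrist')
cv2.imwrite('pics/w8.png',p['image'][:,:,::-1])
np.savez('wrist8.npz',**{k:p[k] for k in ['image','fovy','cx','cy','rvec','tvec']})
print([(np.round(d['centre'],1).tolist(),round(d['conf'],2),atz(p,d['centre'],.115).round(4)) for d in viewer.spot_point('post_grip',p)])
print(delta([.5503,.2247,.17]))
"
```

```text
cap [0.5536 0.2243 0.14  ] [-0.0451 -0.0216]
postnet [0.5519 0.2243 0.115 ] [-0.0466 -0.0209]
hinge [0.5594 0.3389 0.115 ] [0.0035 0.0823]
round [0.5742 0.2976 0.118 ] [0.0016 0.0385]
flat [0.6073 0.2126 0.118 ] [ 0.0002 -0.0527]
time_s: 20.45
tool_pos: [0.5526, 0.2252, 0.1736]
tool_rot: [[0.823, 0.0, -0.568], [0.568, -0.0, 0.823], [-0.0, -1.0, -0.0]]
ft_force: [0.6, -0.0, -0.1]
grip_width: 0.047
[([324.4, 215.7], 0.68, array([0.5524, 0.2276, 0.115 ]))]
(array([-0.0023,  0.0037,  0.001 ]), np.float64(34.61933156151074))
```

View pics/w8.png

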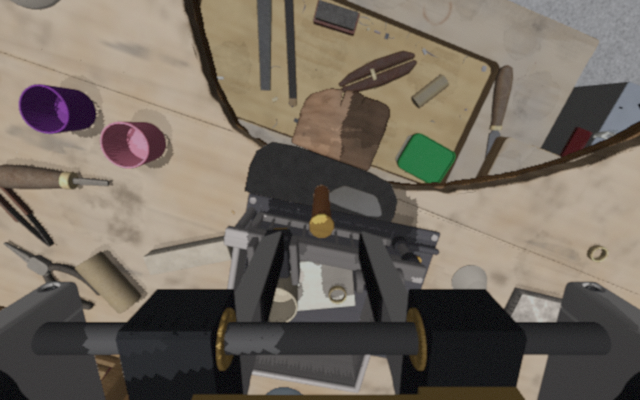

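The cap is at (321,225), centred between the fingers. Descending on the post and gripping.

```bash
python3 -m crank '[[0,0.026,0,0,0.5],[0,0.026,0,0,0.5],[0,0.0256,0,0,0.5],[0,0,0,0,0.5],[0,0,0,0,0.5]]' 30
python3 -m crank '[[0,0,0,0,0.75],[0,0,0,0,0.85],[0,0,0,0,0.95],[0,0,0,0,0.95],[0,0,0,0,0.95]]' 30
python3 -c "
from h import *
for n in ['side','wrist']:
  p=viewer.read_camera(n); im=p['image'][:,:,::-1]
  cv2.imwrite(f'pics/{n}9.png',cv2.resize(im[140:270,230:400] if n=='side' else im[130:330,200:440],None,fx=3.3,fy=3.3,interpolation=2))
s=bot.read_state();print(s['tool_pos'],s['qpos'])
"
```

```text
time_s: 21.18
tool_pos: [0.5527, 0.2258, 0.0971]
tool_rot: [[0.823, 0.001, -0.569], [0.569, 0.001, 0.823], [0.001, -1.0, -0.0]]
ft_force: [0.7, 0.3, 0.4]
grip_width: 0.0468
time_s: 21.8
tool_pos: [0.5524, 0.2253, 0.0968]
tool_rot: [[0.823, 0.001, -0.569], [0.569, -0.0, 0.823], [0.001, -1.0, -0.001]]
ft_force: [0.7, -1.1, 3.3]
grip_width: 0.017
[0.5523378  0.22531856 0.09682485] [-17.63794149  39.67178467 -11.57670819 101.28272848  11.49943233
  40.15869072  89.22479794]
```

View pics/side9.png

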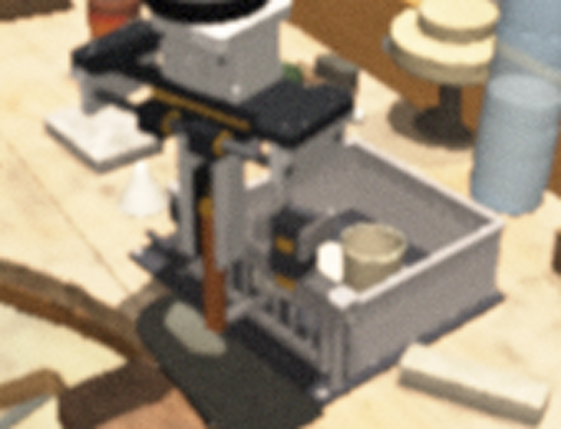

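View pics/wrist9.png

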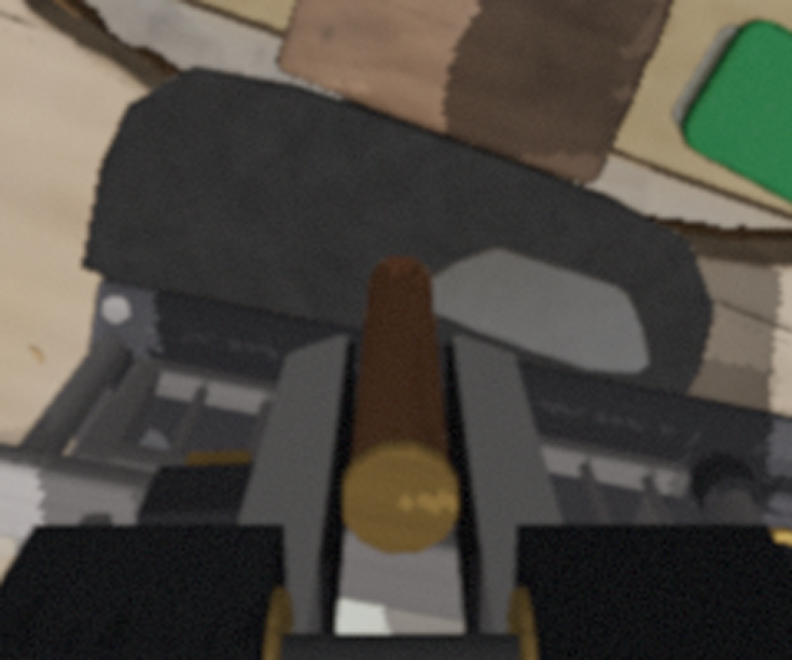

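Gripped at 17 mm. Working out the arc: each 0.0725 rad step is a constant shift of (-0.0065, 0, 0.0053) in the tool frame.

```bash
python3 -m crank '[[-0.0032,0,0.0026,0.036,0.95],[-0.0065,0,0.0053,0.0725,0.95],[-0.0065,0,0.0053,0.0725,0.95],[-0.0065,0,0.0053,0.0725,0.95],[0,0,0,0,0.95]]' 35
cat >> h.py <<'E'
H=np.array([.5574,.3408])
def gate():
    s=bot.read_state(); r=np.array(s["tool_pos"])[:2]-H
    a=np.degrees(np.arctan2(r[1],r[0])); y=delta([0,0,0])[1]
    print("r",np.linalg.norm(r).round(4),"gate deg",round((-92.5-a)%360,1),"toolturn",round(34.67-y,1),"F",np.round(s["ft_force"],1),"w",round(s["grip_width"],4),s["tool_pos"].round(4) if hasattr(s["tool_pos"],'round') else s["tool_pos"],"q7",round(s["qpos"][6],1))
E
python3 -c "
from h import *
gate()
p=viewer.read_camera('side'); im=p['image'][:,:,::-1]
cv2.imwrite('pics/s10.png',cv2.resize(im[140:270,230:400],None,fx=4,fy=4,interpolation=2))"
```

```text
time_s: 22.52
tool_pos: [0.5227, 0.2304, 0.0968]
tool_rot: [[0.939, 0.0, -0.344], [0.344, -0.001, 0.939], [0.0, -1.0, -0.001]]
ft_force: [1.3, -2.9, 6.0]
grip_width: 0.0166
r 0.1157 gate deg 14.9 toolturn 14.6 F [ 1.3 -2.9  6. ] w 0.0166 [0.5227 0.2304 0.0968] q7 76.5
```

View pics/s10.png

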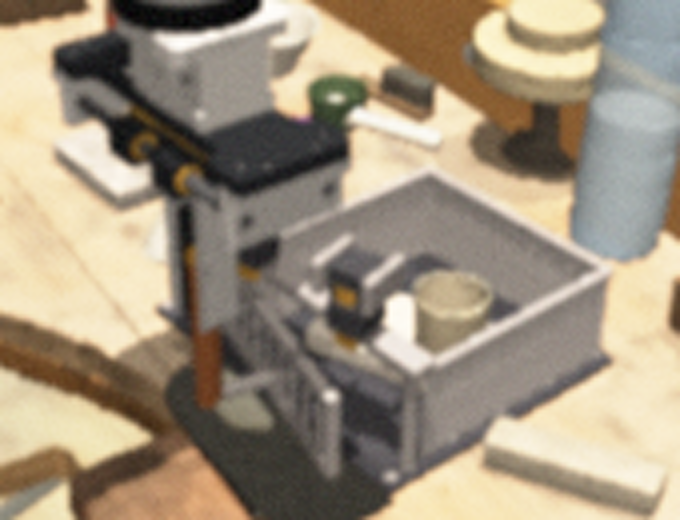

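The gate is opening with the post (leaf end at (330,400) in the crop). Continuing through the click.

```bash
python3 -m crank '[[-0.0065,0,0.0053,0.0725,0.95],[-0.0065,0,0.0053,0.0725,0.95],[-0.0065,0,0.0053,0.0725,0.95],[-0.0065,0,0.0053,0.0725,0.95],[-0.0065,0,0.0053,0.0725,0.95],[-0.0065,0,0.0053,0.0725,0.95],[0,0,0,0,0.95]]' 40; python3 -c "
from h import *
gate()"; python3 -m crank '[[-0.0065,0,0.0053,0.0725,0.95],[-0.0065,0,0.0053,0.0725,0.95],[-0.0065,0,0.0053,0.0725,0.95],[-0.0065,0,0.0053,0.0725,0.95],[0,0,0,0,0.95]]' 40; python3 -c "
from h import *
gate()"
```

```text
time_s: 23.45
tool_pos: [0.4793, 0.2552, 0.0968]
tool_rot: [[0.996, 0.0, 0.084], [-0.084, -0.0, 0.996], [0.0, -1.0, -0.0]]
ft_force: [0.9, -3.1, 5.9]
grip_width: 0.0162
r 0.1159 gate deg 39.9 toolturn 39.5 F [ 0.9 -3.1  5.9] w 0.0162 [0.4793 0.2552 0.0968] q7 54.4
time_s: 24.08
tool_pos: [0.458, 0.281, 0.0968]
tool_rot: [[0.931, 0.0, 0.365], [-0.365, -0.0, 0.931], [0.0, -1.0, -0.0]]
ft_force: [-0.2, -1.8, 7.1]
grip_width: 0.0167
r 0.116 gate deg 56.5 toolturn 56.1 F [-0.2 -1.8  7.1] w 0.0167 [0.458  0.281  0.0968] q7 39.4
```

```bash
python3 -m crank '[[-0.0065,0,0.0053,0.0725,0.95],[-0.0065,0,0.0053,0.0725,0.95],[-0.0065,0,0.0053,0.0725,0.95],[-0.0065,0,0.0053,0.0725,0.95],[-0.0065,0,0.0053,0.0725,0.95],[0,0,0,0,0.95]]' 40; python3 -c "
from h import *
gate()"; python3 -m crank '[[-0.0065,0,0.0053,0.0725,0.95],[0,0,0,0,0.95]]' 40; python3 -c "
from h import *
gate()
for n in ['side','top']:
  p=viewer.read_camera(n); im=p['image'][:,:,::-1]
  c={'side':im[140:290,210:400],'top':im[150:290,220:400]}[n]
  cv2.imwrite(f'pics/{n}11.png',cv2.resize(c,None,fx=4,fy=4,interpolation=2))"
```

```text
time_s: 24.82
tool_pos: [0.4432, 0.32, 0.0967]
tool_rot: [[0.741, 0.0, 0.671], [-0.671, -0.0, 0.741], [0.0, -1.0, 0.0]]
ft_force: [-0.1, -2.5, 7.3]
grip_width: 0.0166
r 0.1161 gate deg 77.2 toolturn 76.8 F [-0.1 -2.5  7.3] w 0.0166 [0.4432 0.32   0.0967] q7 20.9
time_s: 25.08
tool_pos: [0.442, 0.3281, 0.0968]
tool_rot: [[0.69, 0.0, 0.723], [-0.723, -0.0, 0.69], [0.0, -1.0, 0.0]]
ft_force: [0.2, -2.4, 7.1]
grip_width: 0.0167
r 0.1161 gate deg 81.2 toolturn 81.0 F [ 0.2 -2.4  7.1] w 0.0167 [0.442  0.3281 0.0968] q7 17.2
```

View pics/side11.png

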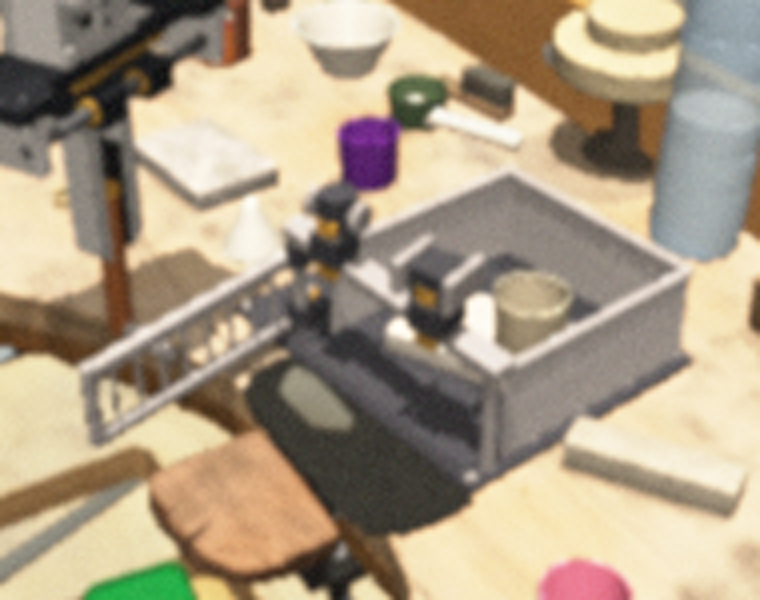

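View pics/top11.png

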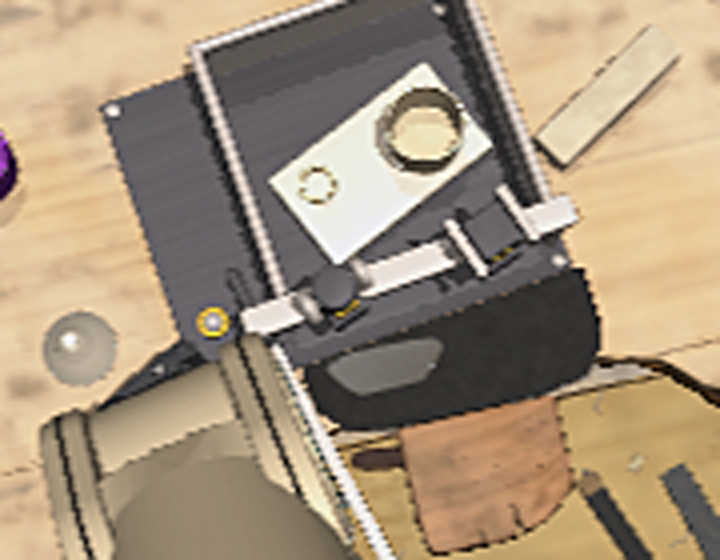

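The gate is near 81° (leaf from (280,350) to (385,550) in the top crop). Cone, stone and crucible are in place. Nudging to the stop at 83.1°.

```bash
python3 -m crank '[[-0.0027,0,0.0022,0.03,0.95],[0,0,0,0,0.95]]' 40; python3 -c "
from h import *
gate()"; python3 -m crank '[[-0.0018,0,0.0015,0.02,0.95],[0,0,0,0,0.95],[0,0,0,0,0.95]]' 40; python3 -c "
from h import *
gate()"; python3 -m crank '[[-0.0018,0,0.0015,0.02,0.95],[0,0,0,0,0.95],[0,0,0,0,0.95]]' 40; python3 -c "
from h import *
gate()"
```

```text
time_s: 25.42
tool_pos: [0.4417, 0.3311, 0.0967]
tool_rot: [[0.668, -0.0, 0.744], [-0.744, -0.0, 0.668], [0.0, -1.0, -0.0]]
ft_force: [0.4, -2.3, 7.3]
grip_width: 0.0168
r 0.1161 gate deg 82.7 toolturn 82.7 F [ 0.4 -2.3  7.3] w 0.0168 [0.4417 0.3311 0.0967] q7 15.7
time_s: 25.8
tool_pos: [0.4416, 0.3321, 0.0967]
tool_rot: [[0.653, -0.001, 0.757], [-0.757, -0.002, 0.653], [0.001, -1.0, -0.002]]
ft_force: [0.4, -5.2, 9.3]
grip_width: 0.0167
r 0.1161 gate deg 83.2 toolturn 83.9 F [ 0.4 -5.2  9.3] w 0.0167 [0.4416 0.3321 0.0967] q7 14.7
time_s: 26.18
tool_pos: [0.4415, 0.3325, 0.0967]
tool_rot: [[0.637, -0.001, 0.771], [-0.771, -0.004, 0.637], [0.003, -1.0, -0.004]]
ft_force: [0.7, -9.8, 11.3]
grip_width: 0.0165
r 0.1162 gate deg 83.4 toolturn 85.1 F [ 0.7 -9.8 11.3] w 0.0165 [0.4415 0.3325 0.0967] q7 13.7
```

The gate is against the stop at 83.4°, with about 10 N of preload. Last look before handing in.

```bash
python3 -m crank '[[0,0,0,0,0.95],[0,0,0,0,0.95],[0,0,0,0,0.95],[0,0,0,0,0.95]]' 40; python3 -c "
from h import *
gate()
for n in ['side','top']:
  p=viewer.read_camera(n); im=p['image'][:,:,::-1]
  c={'side':im[140:290,210:400],'top':im[130:270,220:400]}[n]
  cv2.imwrite(f'pics/{n}12.png',cv2.resize(c,None,fx=4,fy=4,interpolation=2))
  for l in ['crucible','wax_cone','whetstone']: print(n,l,[(np.round(d['centre']).tolist(),round(d['conf'],2)) for d in viewer.find_in(l,p)][:2])
gate()"
```

```text
time_s: 26.68
tool_pos: [0.4416, 0.3325, 0.0967]
tool_rot: [[0.637, -0.001, 0.771], [-0.771, -0.004, 0.637], [0.003, -1.0, -0.004]]
ft_force: [-0.6, -9.4, 10.3]
grip_width: 0.0167
r 0.1161 gate deg 83.4 toolturn 85.1 F [-0.6 -9.4 10.3] w 0.0167 [0.4416 0.3325 0.0967] q7 13.7
side crucible [([377.0, 323.0], 0.88), ([356.0, 296.0], 0.67)]
side wax_cone [([374.0, 257.0], 0.66), ([271.0, 197.0], 0.46)]
side whetstone [([374.0, 255.0], 0.66), ([241.0, 211.0], 0.27)]
top crucible [([324.0, 184.0], 0.87), ([213.0, 189.0], 0.82)]
top wax_cone [([237.0, 236.0], 0.76)]
top whetstone [([375.0, 172.0], 0.92)]
r 0.1162 gate deg 83.4 toolturn 85.1 F [-0.9 -8.1 10.8] w 0.0166 [0.4415 0.3325 0.0967] q7 13.7
```

View pics/side12.png

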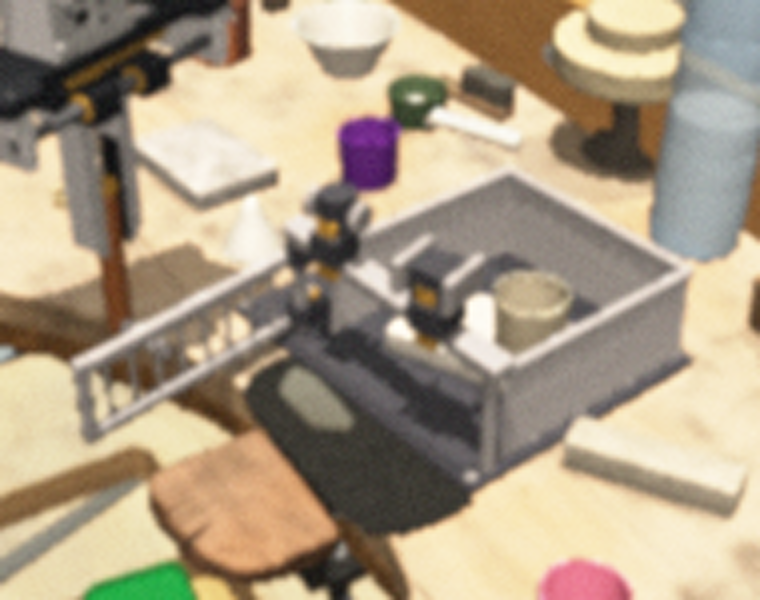

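View pics/top12.png

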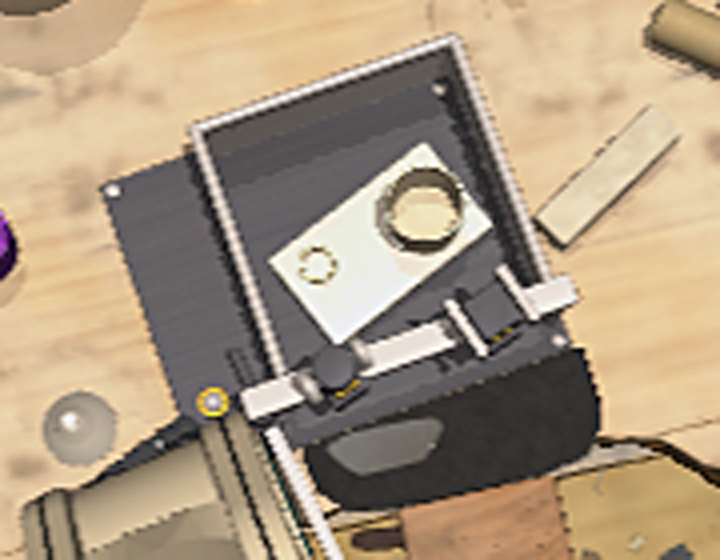

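The leaf stands wide open. The crucible is at (324,184), the cone at (237,236) and the stone at (375,172) in the top picture, all where they were. Handing in.

```bash
python3 -c "
from h import *
bot.hand_in()
try: gate()
except Exception as e: print(e)"
```

```text
the job is handed in; nothing more can be done
the job is handed in; nothing more can be done
```

The draught guard is open, and the arm is still gripping the post and holding the gate at its stop so you can reach in. I squeezed the round-eared catch first, then the flat-eared one, then swung the gate past its click.

- **Gate:** it reads about 83.4° by my own geometry, against a stop of 83.1°. The arm presses it there with about 10 N sideways and holds the post with a 40 N grip. I handed in at about 27 s.
- **Loose items:** the crucible, white cone and sharpening stone are within about 3 to 4 pixels of where they started in the top picture. In the last side picture the detector missed the crucible, but it is plainly visible there, standing inside the guard.
- **Catch angle:** both catches looked turned about 12° from the lintel, although the description says they are parallel to it.
    - **Flat ears:** the first squeeze stalled at about 41.5 mm on the paddle corners. I turned the gripper to match and squeezed again, and they closed fully (39.4 mm at 25 N).
    - **Round ears:** these were squeezed once, without that turn. They read 39.7 mm at 45 N, and a picture taken after the first flat squeeze agreed they were fully in.

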